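# Open the broad tool box on the glazing table

## Robot

A 7-joint arm with a two-finger parallel gripper is mounted at the origin on the work surface. World frame = base frame: x ahead of the robot, y to its left, z up, the work surface at z = 0. Lengths are in mm, angles in rad, forces in N, time in s.
With the tool pointing down it reaches from about 375 to 925 mm from the base axis. Payload 3.1 kg.
Tool frame: the origin (TCP) lies midway between the tips of the shut fingers; the grasp point (between the pads) lies 19 mm behind it; z points along the fingers, y is the line along which they close (so a half turn about z gives the same grasp; the last joint's range is limited). The gripper opens to 85 mm and grips with 20 to 120 N. Pads are 22 mm wide; open, the fingers measure 114 mm over their backs; the gripper's body (76 mm by 85 mm) begins 54 mm behind the grasp point. The pads swing forward as they close: fully open they stand 13 mm farther back than shut.
Start: joints at [-1.412, 0.383, 0.044, 1.598, -0.018, 1.161, -0.05], TCP at [165.068, 628.693, 231.269] pointing down, gripper open.
Joint ranges: [-2.61, 2.61], [-0.41, 2.15], [-1.48, 1.57], [0, 2.5], [-1.57, 4.71], [0.05, 1.97], [-2.85, 2.85]. Speed limits (rad/s): [2.79, 2.79, 3.14, 3.14, 3.14, 3.14, 3.14].

## Interface

Orientations are given as a 3x3 rotation matrix whose columns are the frame's x, y, z axes.
In Python, from station import bot, open_gripper, clamp, planner, vision, ticket gives the robot as it stands. Calls block until the motion is done:
- bot.move_ptp(position, orientation): joint-space move of the TCP to a pose.
- bot.move_linear(position, frame=None, vel=150): straight line of the TCP; frame=None keeps the orientation; vel is the mean speed in mm/s.
- bot.movej(angles): joint-space move.
- open_gripper() and clamp(squeeze=None): open the fingers fully, or close them until they stop; squeeze is the grip in N (None keeps the last).
- bot.pause(seconds).
- planner.ik(position, orientation): joint angles nearest the present ones, or None.
- bot.sense(): the state.
- vision.capture(name): name is "scene" or "top" or "wrist"; returns a dict with "img" (384x512x3 uint8, blue, green, red), "fx", "fy", "cx", "cy" (pixels), "T" (4x4, takes a point from camera to world coordinates); the wrist camera has in their place "tool_from_camera" (4x4, takes a point from camera to tool coordinates, whose origin is the TCP and whose axes are the flange's). Camera axes: x right, y down, z forward; pixel columns grow to the right and rows downward; lengths in mm; the calibration is good to about 2 mm. A picture is of the moment at which its call begins: read the wrist's pose just before it. There is no depth.
A pose or a line that the arm cannot do raises bot.MotionError and nothing moves.
- ticket.hand_in(): hands the job in; it is judged then, once.
Trained networks look in a picture, given as the dict that the camera call returned (one of the last four; its "shot" number tells which), for a name from the list of things; names that differ only in an ending like _2 or _b are one class to them, and where a whole thing is asked for, a point or a joint stands for the part that bears it (a point fixed in the world has none). Each returns a list of dicts, best first, with "confidence" (0 to 1); they miss things now and then, are a little off and sometimes report something else, mostly with a low value. They report only what shows in the picture. A call takes as long as a camera call.
- vision.search_frame(picture, name): "extent" ([left, top, right, bottom] in pixels, round what is visible of it).
- vision.regions_of(picture, name): "pixels" (384x512 bool, what is visible of it) and "extent" ([left, top, right, bottom] in pixels, round what is visible of it).
The state is a dict: "clock": time; "joint_pos": joint angles; "joint_vel": joint speeds; "tau": joint torques, N m; "tool_pos": TCP position; "tcp_rot": TCP orientation; "wrist_force": force on the tool from outside, world axes, zero at the start; "wrist_torque": the same for the moment, N m; "gripper_width": finger opening in mm; "finger_force": force on a finger pad.
Only numpy, scipy, OpenCV 4.12 (cv2) and the standard library are available. Lean on these libraries where they do the work, as an engineer would, in place of code of your own. Each camera call takes 0.05 s, during which the arm holds its last target. There are 200 camera calls.

## Task

Open the broader of the two wooden slide-lid tool boxes: lift its lid by the grip bar over the lip at the box's end, slide it out of its grooves, and set it down the right way up in the middle of the square cork mat; lower it until it rests there before letting go, do not drop it. Leave the narrow box's lid shut.

Things in the scene. Friction and masses are not known exactly. Their poses are not given: they have to be found in the camera images.
- broad_box: Broad wooden box, fixed, 140 mm long (x), 126 wide (y), 82 high. Origin: centre of underside, on the table; z up. Heights above it: lid ledges 50 mm; end wall at -x (x -62 to -70 mm) tops out in a lip at 57; grooves 50 to 76, with rails over the lid's edges (90 mm apart). The lid can rise 21 mm, must rise over 7 (14 is midway), then slides out to the box's -x, clear after 140 mm.
- broad_lid: Its loose lid, 60 g: plywood 120 (x) by 104 (y) by 5 mm, in grooves 110 mm wide; closed at the start, in line with the box. Origin: centre of the plate's underside; z up; -x points to the lipped end. Dark grip bar on top: 12 mm along x, 34 along y, 5 to 35 mm above the origin, centred at x = -32 mm, y = 0.
- narrow_lid: The closed lid of the narrow box (a bystander, same build and length, but 80 mm wide outside, its lid 58 mm wide), to be left alone. Origin: centre of the plate's underside, -x to the box's lipped end.
- cork_mat: Square cork mat fixed to the table, 170 by 170 mm, 4 mm thick; origin at the centre of its underside, on the table. The lid may lie on it turned any way.

How it is judged (in metres and radians):
On the way, in this order (a step that is already met when the one before it is completed fails the run):
1. the broad lid is over the lip and drawn at least 60 mm out along its grooves (x of broad_lid in the frame of broad_box between -0.14 and -0.06 m and z of broad_lid in the frame of broad_box below 0.085 m and angle between the x axis of broad_lid and the x axis of broad_box, either way round below 0.26 rad), for 0.05 s.
2. the lid is lowered onto the mat (within 10 mm of resting) while the fingers still hold it (contact force between the fingers and broad_lid above 0.5 N and horizontal distance between broad_lid and cork_mat below 0.05 m and z of broad_lid in the frame of cork_mat below 0.014 m), for 0.05 s.
At the end, for the whole second after the job is handed in: The broad box's lid lies flat and right way up (within about 6 degrees), at rest, on the cork mat, its centre within 45 mm of the mat's centre, turned any way; the narrow box's lid is where it was (within 15 mm) (horizontal distance between broad_lid and cork_mat below 0.045 m and z of broad_lid in the frame of cork_mat below 0.009 m and angle between broad_lid's own z axis and vertical below 0.1 rad and linear speed of broad_lid below 0.02 m/s and distance of narrow_lid from where it was at the start of the episode below 0.015 m); the robot touches nothing.
It fails at once if the narrow box's lid was moved by more than 15 mm (distance of narrow_lid from where it was at the start of the episode above 0.015 m).
It also fails if it takes over 51 s, if anything falls off the work surface, if the arm or the gripper's body presses on something with over 40 N, if the wrist force passes 120 N, or if a joint passes its speed limit or range.

## Working session

There is one attempt and no reset: what is moved stays moved. The work goes in short steps, each a Python script; the robot and the scene stay as the last script left them, time stands still between calls to the robot, and variables do not carry over. Pictures are saved under pics/ and viewed, at most 10 in all, crops included, and the job is handed in when it is done.

```bash
ls; mkdir -p pics
python3 - <<'E'
from station import bot, vision
import cv2, numpy as np
ims=[]
for n in ["top","scene"]:
    p=vision.capture(n); im=p["img"].copy()
    print(n,p["fx"],p["fy"],p["cx"],p["cy"],np.round(p["T"],3).tolist())
    for o in ["broad_box","broad_lid","narrow_lid","cork_mat"]:
        for r in vision.regions_of(p,o)[:2]:
            ys,xs=np.nonzero(r["pixels"]); 
            rect=cv2.minAreaRect(np.c_[xs,ys].astype(np.float32))
            print(n,o,round(r["confidence"],2),r["extent"],len(xs),np.round(cv2.boxPoints(rect)).tolist())
            if r["confidence"]>.4: 
                cs,_=cv2.findContours(r["pixels"].astype(np.uint8),0,2); cv2.drawContours(im,cs,-1,{"broad_box":(255,0,0),"broad_lid":(0,0,255),"narrow_lid":(0,255,0),"cork_mat":(255,0,255)}[o],1)
    cv2.imwrite(f"pics/{n}1.png",im)
s=bot.sense(); print(s["clock"],np.round(s["tcp_rot"],3).tolist())
E
```

```text
pics
station.py
top 416.2672051667788 416.2672051667788 253.38995187483746 189.1301789569665 [[-0.015, -0.991, 0.13, 387.243], [-1.0, 0.014, -0.004, 20.886], [0.002, -0.13, -0.991, 1130.574], [0.0, 0.0, 0.0, 1.0]]
top broad_box 0.96 [153.8, 134.5, 211.4, 200.0] 1660 [[151.0, 191.0], [159.0, 133.0], [214.0, 141.0], [206.0, 199.0]]
top broad_lid 0.81 [161.7, 143.0, 198.9, 190.3] 1552 [[161.0, 186.0], [168.0, 141.0], [202.0, 146.0], [195.0, 192.0]]
top narrow_lid 0.82 [324.7, 140.6, 346.6, 188.1] 717 [[326.0, 144.0], [342.0, 142.0], [348.0, 186.0], [332.0, 189.0]]
top cork_mat 0.82 [93.7, 195.4, 160.6, 262.5] 3952 [[94.0, 259.0], [98.0, 195.0], [161.0, 199.0], [157.0, 263.0]]
scene 415.537517215889 415.537517215889 262.56823222585825 189.1086020853506 [[-0.85, 0.341, -0.402, 972.145], [0.527, 0.544, -0.653, 718.018], [-0.004, -0.767, -0.642, 775.928], [0.0, 0.0, 0.0, 1.0]]
scene broad_box 0.9 [247.5, 219.9, 324.4, 295.3] 2865 [[241.0, 236.0], [311.0, 212.0], [332.0, 274.0], [262.0, 298.0]]
scene broad_lid 0.69 [252.7, 229.3, 313.8, 264.0] 1195 [[256.0, 242.0], [304.0, 226.0], [313.0, 251.0], [264.0, 267.0]]
scene narrow_lid 0.53 [194.2, 149.5, 223.7, 166.2] 144 [[190.0, 159.0], [219.0, 147.0], [222.0, 155.0], [193.0, 167.0]]
scene narrow_lid 0.33 [328.6, 245.3, 437.7, 328.2] 4710 [[327.0, 271.0], [379.0, 228.0], [436.0, 295.0], [384.0, 339.0]]
scene cork_mat 0.67 [328.7, 247.5, 434.8, 326.4] 4669 [[327.0, 271.0], [378.0, 228.0], [436.0, 295.0], [385.0, 339.0]]
0.5 [[-0.967, 0.254, -0.0], [0.254, 0.967, -0.0], [0.0, -0.0, -1.0]]
```

Run:
```python
import cv2
im=cv2.imread("pics/top1.png"); cv2.imwrite("pics/topc.png",cv2.resize(im[120:275,80:280],None,fx=3.8,fy=3.8,interpolation=cv2.INTER_CUBIC))
```

```text
(no output)
```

View pics/topc.png

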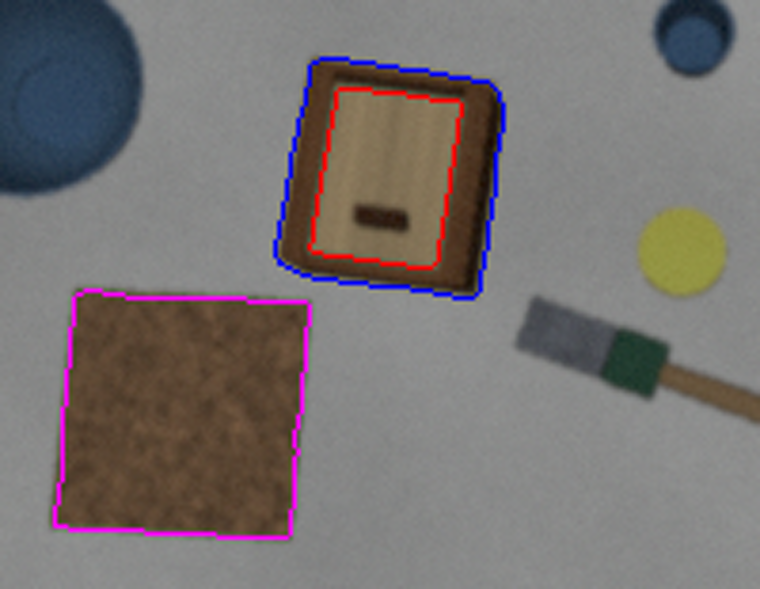

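View pics/scene1.png

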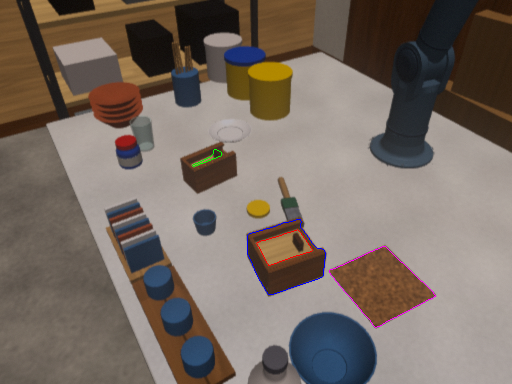

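The top view shows the broad box at about (183,167), its bar near (180,177) towards the robot (so that is the lipped end), and the mat at (127,229). In the scene view the narrow box is far off, and there is a bowl and a bottle near the box. Next I'll localise these and get a closer look with the wrist camera.

```bash
cat > h.py <<'E'
import numpy as np, cv2
from station import bot, open_gripper, clamp, planner, vision, ticket
def ray(p,T,uv,z):
    uv=np.atleast_2d(uv); d=np.c_[(uv[:,0]-p["cx"])/p["fx"],(uv[:,1]-p["cy"])/p["fy"],np.ones(len(uv))]@T[:3,:3].T
    o=T[:3,3]; return (o+d*((z-o[2])/d[:,2])[:,None])[:,:2]
def tool_T():
    s=bot.sense(); T=np.eye(4); T[:3,:3]=s["tcp_rot"]; T[:3,3]=s["tool_pos"]; return T
def fit(p,T,mask,z):   # mask outline on plane z -> centre, axes angle, sizes
    c=max(cv2.findContours(mask.astype(np.uint8),0,1)[0],key=cv2.contourArea)[:,0]
    (c,sz,a)=cv2.minAreaRect(ray(p,T,c,z).astype(np.float32)); return np.round(c,1),np.round(sz,1),round(a,1)
def bar_mask(p,lid):   # dark pixels inside the lid's hull
    hull=np.zeros(lid.shape,np.uint8)
    cv2.fillConvexPoly(hull,cv2.convexHull(np.argwhere(lid)[:,::-1].astype(np.int32)),1)
    hull=cv2.erode(hull,np.ones((3,3)))
    v=p["img"].max(2); return (hull>0)&(v<0.62*np.median(v[lid]))
def rot(yaw): # tool down, tool y axis along (cos,sin) of yaw
    y=np.array([np.cos(yaw),np.sin(yaw),0]); z=np.array([0,0,-1.]); return np.c_[np.cross(y,z),y,z]
E
python3 - <<'E'
from h import *
p=vision.capture("top"); T=np.array(p["T"])
g=lambda o: vision.regions_of(p,o)[0]["pixels"]
lid=g("broad_lid"); print("lid z55",fit(p,T,lid,55)); print("bar z85",fit(p,T,bar_mask(p,lid),85))
print("mat",fit(p,T,g("cork_mat"),4)); print("narrow",fit(p,T,g("narrow_lid"),55)); print("box top", fit(p,T,g("broad_box"),82))
w=vision.capture("wrist"); print(np.round(w["tool_from_camera"],2).tolist(),w["fx"],w["cx"],w["cy"])
E
```

```text
lid z55 (array([591.9, 204.6]), array([ 91.3, 121. ]), 82.1)
bar z85 (array([558.5, 202.7]), array([36.4, 13.7]), 82.0)
mat (array([431.9, 357.3]), array([170.9, 172. ]), 86.1)
narrow (array([ 589.3, -203.5]), array([119.9,  43.2]), 5.5)
box top (array([587. , 196.7]), array([138.2, 147.9]), 81.4)
[[-0.0, -0.96, -0.27, 69.13], [1.0, -0.0, -0.0, 0.11], [0.0, -0.27, 0.96, -141.64], [0.0, 0.0, 0.0, 1.0]] 292.91875027091845 255.65330552837224 188.50362992041718
```

Run:
```python
from h import *
yaw=np.radians(-8); c=[]
for k in (0,np.pi):
    q=planner.ik([559,203,190],rot(yaw+k)); print(k,None if q is None else np.round(q,2))
    if q is not None: c.append((abs(q[6]),k))
k=min(c)[1]; R=rot(yaw+k)
s=bot.sense(); bot.move_linear([165,628,330]); bot.move_ptp([559,203,330],R); bot.move_linear([559,203,190])
T=tool_T(); p=vision.capture("wrist"); T=T@np.array(p["tool_from_camera"])
im=p["img"].copy()
for o in ("broad_lid","broad_box"):
    r=vision.regions_of(p,o)
    if r: print(o,r[0]["confidence"],r[0]["extent"],fit(p,T,r[0]["pixels"],55 if o=="broad_lid" else 82))
    if r and o=="broad_lid":
        m=bar_mask(p,r[0]["pixels"]); print("bar",fit(p,T,m,85)); im[m]=(0,0,255)
cv2.imwrite("pics/w1.png",im); s=bot.sense(); print(k,s["clock"],np.round(s["tool_pos"],1),np.round(s["joint_pos"],2))
```

```text
0 [-0.94  0.37  0.63  1.8  -0.25  1.06 -0.35]
3.141592653589793 [-0.57  0.32  0.18  1.78 -0.07  1.04  2.64]
broad_lid 0.79 [230.1, 136.3, 356.2, 229.6] (array([591.9, 195.7]), array([ 94.4, 119.9]), 81.4)
bar (array([561.9, 208.1]), array([36.9, 10.4]), 81.7)
0 4.925 [559.9 203.3 191.3] [-0.93  0.36  0.62  1.8  -0.24  1.05 -0.36]
```

View pics/w1.png

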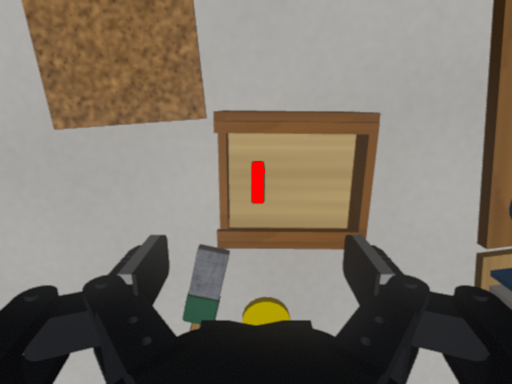

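The wrist view shows the lid closed, with the bar (red) at about (258,182). Its position agrees with the top view within 3 mm and its yaw is about -8.3°. Next comes the grasp and a 14 mm lift.

Run:
```python
from h import *
R=rot(np.radians(-8.3))
bot.move_linear([560.5,205.3,110],R); bot.move_linear([560.5,205.3,59.5],vel=60); bot.pause(.2)
s=bot.sense(); print("down",np.round(s["tool_pos"],1),np.round(s["wrist_force"],1))
clamp(60); bot.pause(.2)
s=bot.sense(); print("grip",s["gripper_width"],s["finger_force"],np.round(s["tool_pos"],1),np.round(s["wrist_force"],1))
z=s["tool_pos"]; 
bot.move_linear([560.5,205.3,59.5+14],vel=40); bot.pause(.2)
s=bot.sense(); print("lift",s["clock"],s["gripper_width"],s["finger_force"],np.round(s["tool_pos"],1),np.round(s["wrist_force"],1))
T=tool_T(); p=vision.capture("wrist"); cv2.imwrite("pics/w2.png",p["img"])
p=vision.capture("scene"); cv2.imwrite("pics/s2.png",cv2.resize(p["img"][190:320,210:390],None,fx=4,fy=4,interpolation=2))
```

```text
down [560.9 205.5  60. ] [-0.3 -0.2  1. ]
grip 10.756400394202187 60.58531165122986 [560.7 205.3  59.7] [ 0.3 -0.9  2.2]
lift 8.3667 10.784506009144616 60.308876037597656 [560.1 205.3  73.2] [-0.1  0.1 -1.2]
```

View pics/s2.png

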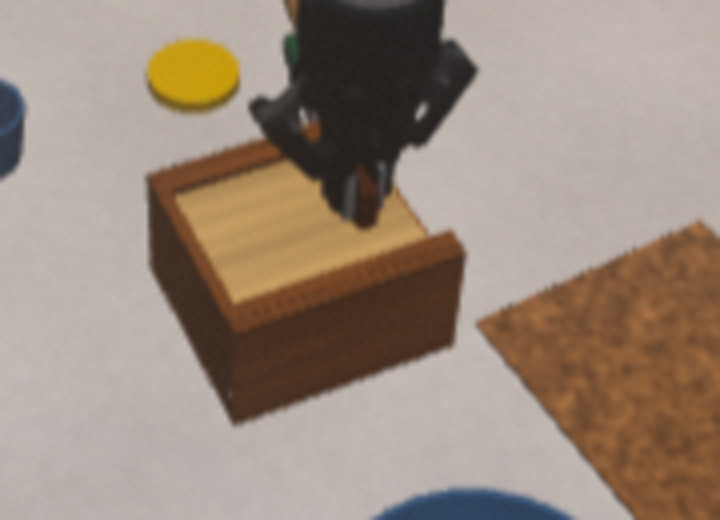

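View pics/w2.png

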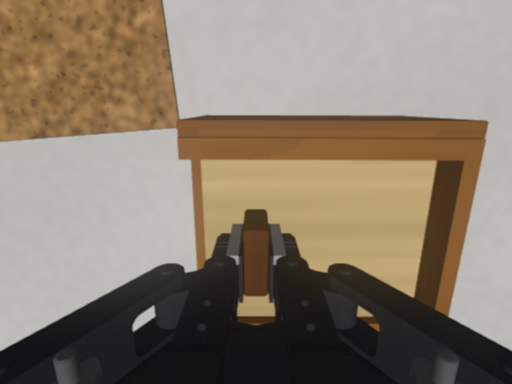

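The wrist and scene views show the pads closed on the bar (around (256,255) in the wrist picture) and the lid raised off its ledges. Next I'll slide it out in stages, watching the forces.

Run:
```python
from h import *
a=np.radians(-8.3); d=-np.array([np.cos(a),np.sin(a)]); P=np.array([560.5,205.3])
for L in (15,40,75,100,130,158):
    bot.move_linear([*(P+d*L),73.5],vel=60)
    s=bot.sense(); print(L,round(s["clock"],2),round(s["gripper_width"],2),np.round(s["tool_pos"],1),np.round(s["wrist_force"],1))
    if np.linalg.norm(s["wrist_force"])>12: print("STOP"); break
p=vision.capture("scene"); cv2.imwrite("pics/s3.png",cv2.resize(p["img"][190:350,210:450],None,fx=3,fy=3,interpolation=2))
```

```text
15 8.87 11.14 [544.9 207.9  73.4] [ 0.8  0.  -0.3]
40 9.43 10.8 [520.7 211.3  73.6] [ 0.1  1.2 -0.6]
75 10.17 11.33 [486.5 216.3  73.7] [-0.7 -0.5 -0.8]
100 10.73 10.98 [461.3 220.   73.6] [-0.2 -0.1 -0.6]
130 11.38 10.59 [431.9 224.3  73.6] [ 0.2  0.1 -0.2]
158 12.0 10.93 [404.1 228.3  73.6] [ 1.3 -0.6 -0.9]
```

View pics/s3.png

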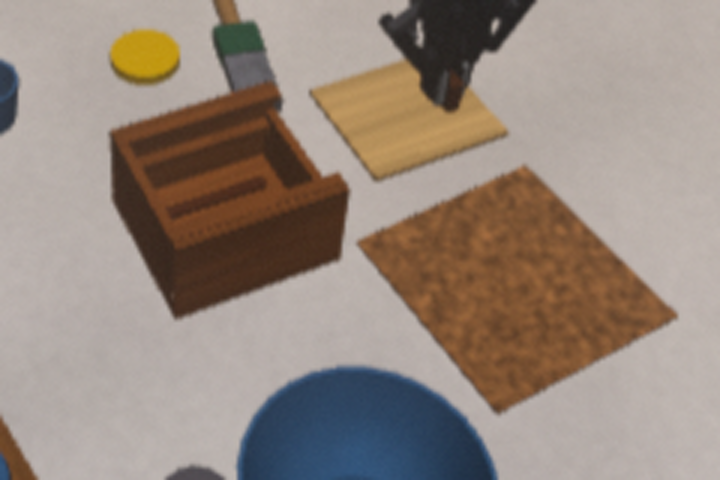

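The lid is fully out and level, seen at about (410,115) in the crop, and the box is open. Next I'll carry it to the mat and lower it under force watch.

Run:
```python
from h import *
a=np.radians(-8.3); d=-np.array([np.cos(a),np.sin(a)]); Q=np.array([431.9,357.3])+32*d
s=bot.sense(); bot.move_linear([s["tool_pos"][0],s["tool_pos"][1],100])
bot.move_linear([*Q,100]); bot.move_linear([*Q,30],vel=80); bot.move_linear([*Q,19],vel=30); bot.pause(.3)
f0=bot.sense()["wrist_force"][2]
for z in np.arange(17,10,-1.):
    bot.move_linear([*Q,z],vel=20); bot.pause(.15)
    s=bot.sense(); f=s["wrist_force"][2]-f0; print(z,round(s["tool_pos"][2],1),round(f,1),round(s["gripper_width"],2))
    if f>3: break
bot.pause(.2); s=bot.sense(); print(s["clock"],s["finger_force"],np.round(s["tool_pos"],1))
p=vision.capture("scene"); cv2.imwrite("pics/s4.png",cv2.resize(p["img"][190:350,250:450],None,fx=3.6,fy=3.6,interpolation=2))
```

```text
17.0 16.9 0.0 10.81
16.0 16.0 0.4 10.73
15.0 15.0 1.1 10.95
14.0 14.0 -0.1 10.88
13.0 13.6 6.5 11.03
17.4583 61.26492261886597 [400.4 362.1  13.7]
```

View pics/s4.png

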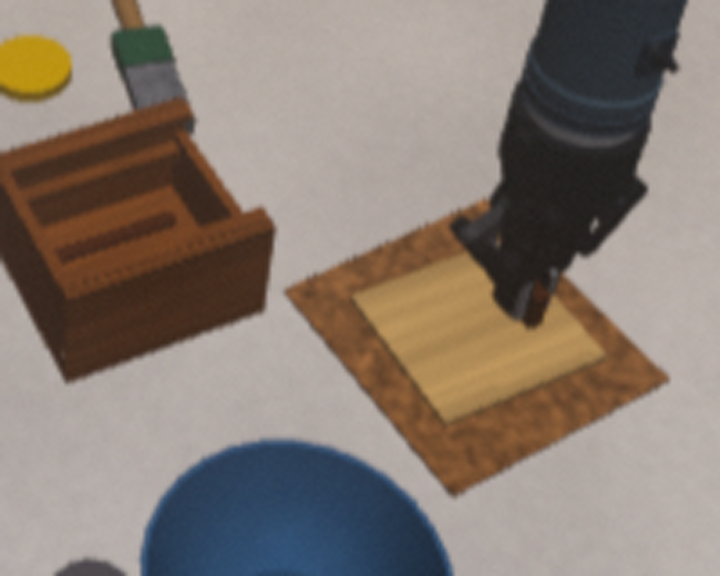

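The lid lies flat in the middle of the mat (crop about (480,335)), with contact at the expected height. Next I'll release, retreat straight up and check.

Run:
```python
from h import *
open_gripper(); bot.pause(.2)
x,y,_=bot.sense()["tool_pos"]; bot.move_linear([x,y,60],vel=60); bot.move_linear([x,y,220]); bot.pause(.3)
p=vision.capture("scene"); cv2.imwrite("pics/s5.png",cv2.resize(p["img"][130:350,170:450],None,fx=2.6,fy=2.6,interpolation=2))
T=np.array(p["T"])
r=vision.regions_of(p,"broad_lid"); print([(round(q["confidence"],2),q["extent"],fit(p,T,q["pixels"],9)) for q in r[:1]])
r=vision.regions_of(p,"cork_mat"); print([(round(q["confidence"],2),fit(p,T,q["pixels"],4)) for q in r[:1]])
s=bot.sense(); print(s["clock"],np.round(s["wrist_force"],1))
```

```text
[]
[(0.67, (array([437.3, 356.6]), array([172.7, 173.7]), 86.5))]
21.0167 [ 0.   0.3 -0.5]
```

View pics/s5.png

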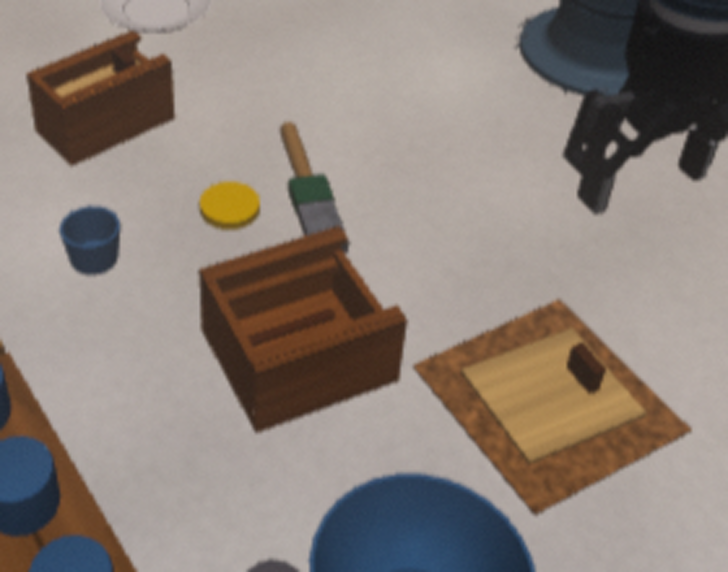

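The lid lies flat, bar up, centred on the mat (crop about (555,395)). The gripper is clear of everything, and the narrow box at (100,100) is still shut.

```bash
python3 -c "
from station import ticket
print(ticket.hand_in())"
```

```text
the job is handed in; nothing more can be done
None
```

The broad box's lid is slid out and lies flat, bar up, in the middle of the cork mat, with the narrow box's lid still shut; I handed the job in at about 21 s of the 51 s limit, and the hand-in returned no verdict.

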